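Load the tote and stack the tray onto its floating sockets

ROBOT

A 7-joint arm with a two-finger parallel gripper is mounted at the origin on a cart in front of the work surface, level with it; the furniture and walls round the work are solid. World frame = base frame: x ahead of the robot, y to its left, z up, the work surface at z = 0. Lengths are in m, angles in rad, forces in N, time in s.
With the tool pointing down it reaches from about 0.425 to 0.875 m from the base axis. Payload 4.7 kg.
Tool frame: the origin (TCP) lies between the finger pads; the fingertips stand 14 mm ahead of it and the grasp point (between the pads) lies 5 mm behind it; z points along the fingers, y is the line along which they close (so a half turn about z gives the same grasp; the last joint's range is limited). The gripper opens to 87 mm and grips with 3 to 60 N. Pads are 19 mm wide; open, the fingers measure 117 mm over their backs; the gripper's body (75 mm by 190 mm) begins 51 mm behind the grasp point.
Start: joints at [-1.099, 0.321, -0.07, 1.45, 0.023, 1.371, -0.057], TCP at [0.287, 0.583, 0.237] pointing down, gripper open.
Joint ranges: [-2.86, 2.86], [-0.3, 2.09], [-1.38, 1.24], [0.06, 2.45], [-1.56, 4.7], [0.09, 2.05], [-2.69, 2.69]. Speed limits (rad/s): [2.57, 2.57, 3.14, 3.14, 3.14, 3.14, 3.14].

INTERFACE

Orientations are given as a rotation vector (axis times angle).
In Python, from bench import ctrl gives the robot as it stands.
- The arm moves only by the tool step_arm, never from a script. Its argument "commands" is a list of rows, each an object with "travel": the shift along the tool's x, y, z in m, a list of three; "turn": the turn, a rotation vector about the tool's x, y, z in degrees, a list of three. A call has 1 to 5 rows; each row is the pose to reach, as a shift and turn from the pose commanded when the call began, along the tool's axes at that moment; what a row does not reach only later rows make up. A row lasts 1/10 s, in which the tool goes at most 50 mm and 8.59 degrees, less where a joint would pass 70% of its speed; a pose out of reach is approached as far as the arm can. A call with a gripper value outside its range is refused whole. "gripper" is the opening, from 0 (shut) to 1 (fully open), set as the call begins (left out, the last holds). The fingers move at their own pace and stop on an object; "force" is the grip in N (left out, the last holds). Time passes only in rows, so rows that repeat a pose let the fingers close. It gives the time, the measured TCP pose, the force, the opening and the grip force at its end, in the units of the state.
- ctrl.get_state(): the state, without advancing time (a new reading comes with each control period).
- ctrl.get_image(name): name is "side" or "top"; returns the picture (384x512x3 uint8, red, green, blue); there is no depth.
- ctrl.camera_model(name): a dict with "fx", "fy", "cx", "cy" (pixels), "R" (3x3) and "t" (3): a world point X has camera coordinates R X + t. Camera axes: x right, y down, z forward; pixel columns grow to the right and rows downward; lengths in m; the calibration is good to about 2 mm. A picture is of the moment at which its call begins. camera_model takes no time and is no camera call.
- ctrl.close_job(): hands the job in; it is judged then, once.
The state is a dict: "time": time; "joint_positions": joint angles; "qd": joint speeds; "joint_torque": joint torques, N m; "position": TCP position; "tool_rot": TCP orientation; "ft_force": force on the tool from outside, world axes, zero at the start; "torque": the same for the moment, N m; "grip_width": opening from 0.0 (shut) to 1.0 (fully open); "grip_force": force on a finger pad.
Only numpy, scipy, OpenCV 4.12 (cv2) and the standard library are available. Lean on these libraries where they do the work, as an engineer would, in place of code of your own. Each camera call takes 0.05 s, during which the arm holds its last target. There are 200 camera calls.

TASK

Stand the banded card pack upright inside the blue tote, then pick the orange tray up by its handle and stack it on the tote, feeling with light pressure (never over 30 N) for the loose grey collar's sockets until all four corner lugs drop in and the tray lies fully home. Let go of the tray only once it is home (do not drop it in), and leave the other things on the bench where they are.

Things in the scene. Friction and masses are not known exactly. Their poses are not given: they have to be found in the camera images.
- tote: blue open-topped tote fixed to the bench, 170 (x) x 220 (y), origin at the centre of its underside, z up; inner floor at z = 5, inside 160 x 210. On it lies the grey socket collar, a flat frame 170 x 220 x 14, top at z = 74, parallel to the tote: middle opening 136 (x) x 116 (y), four square through-holes (sockets) 20 x 20 at x = +-60, y = +-85 from its centre
- collar_nominal (a point): point on the tote's axis at the collar's top (74 above the tote's origin); it does not follow the collar. The collar floats: it slides stiffly (about 12 N) up to 9.5 mm either way along the tote's x and y, without turning or lifting, and starts anywhere up to 9 mm off in x and in y. Its place is not measured: find the sockets by feel or sight
- tray: orange open tray, 170 (x) x 220 (y) x 36 high, 4 thick, 0.3 to 0.5 kg, origin at the centre of its floor's underside, z up. Four round black lugs (15 across, last 2 mm tapering to 13) reach down to z = -11 at x = +-60, y = +-85; it stands on them (origin at 11). Either way round fits. Origin above the tote's: 74 when home (floor on collar), 85 with the lugs on top of the collar
- handle (a point): middle of the tray's black handle bar, 48 above the tray's origin; axes as the tray. The bar runs along the tray's y, 124 long, 14 thick in x, from z = 36 to z = 60 above the origin, open below between two end posts at y = +-55
- pack: white wrapped card pack with a brown band, 71 (x) x 53 (y) x 58 high, upright on the bench, 0.11 kg, origin at the centre of its underside
- white_pack: bystander: plain white card pack without a band, 71 x 53 x 64 high, origin at the centre of its underside; leave alone
- glue_stick: bystander: standing glue stick with red cap, 29 across, 96 high, origin at the centre of its underside; leave alone
- tape_measure: bystander: black tape measure, 66 x 78 x 37, origin at the centre of its underside; leave alone
- spare_tape: bystander: brown tape roll lying flat, 78 across, 36 high, origin at the centre of its underside; leave alone
- cutter: bystander: dark grey box cutter, 28 x 168 x 20, origin at the centre of its underside; leave alone
Mind the look-alikes: they are no part of the job. Leave any green look-alike of the pack alone.

How it is judged:
On the way, in this order (a step that is already met when the one before it is completed fails the run):
1. the card pack stands on the tote's floor, released (x of pack in the frame of tote between -0.055 and 0.055 m and y of pack in the frame of tote between -0.08 and 0.08 m and z of pack in the frame of tote below 0.012 m and angle between pack's own z axis and vertical below 0.1 rad and contact force between the fingers and pack below 0.1 N), for 0.2 s.
2. the tray is home in the sockets (within 4 mm of fully down) while the fingers still hold it (x of tray in the frame of tote between -0.014 and 0.014 m and y of tray in the frame of tote between -0.014 and 0.014 m and z of tray in the frame of tote below 0.078 m and angle between the y axis of tray and the y axis of tote, either way round below 0.05 rad and contact force between the fingers and tray above 0.5 N), for 0.1 s.
At the end, for the whole second after the job is handed in: tray level (0.025 rad) with all lugs in the sockets: its origin within 2.5 mm of 74 mm above the tote's (not under 70), within 14 mm of the tote's centre in x and y, parallel within 0.05 rad; card pack upright (0.1 rad) on the tote's floor beneath; both at rest (x of tray in the frame of tote between -0.014 and 0.014 m and y of tray in the frame of tote between -0.014 and 0.014 m and z of tray in the frame of tote between 0.07 and 0.0765 m and angle between the y axis of tray and the y axis of tote, either way round below 0.05 rad and x of pack in the frame of tote between -0.055 and 0.055 m and y of pack in the frame of tote between -0.08 and 0.08 m and z of pack in the frame of tote below 0.012 m and angle between pack's own z axis and vertical below 0.1 rad and angle between tray's own z axis and vertical below 0.025 rad and linear speed of each of tray, pack below 0.01 m/s); the robot touches nothing.
It fails at once if the tray presses on the tote or its collar with more than 30 N (contact force between tray and tote above 30 N).
It fails at once if a bystander is moved by more than 3 cm (distance of any of white_pack, glue_stick, tape_measure, spare_tape, cutter from where it was at the start of the episode above 0.03 m).
It also fails if it takes over 70 s, if anything falls off the work surface, if the arm or the gripper's body presses on something with over 40 N, if the wrist force passes 120 N, or if a joint passes its speed limit or range.

## Working session

There is one attempt and no reset: what is moved stays moved. The work goes in short steps, Python scripts to look and compute and a tool call to move; the robot and the scene stay as the last step left them, time stands still between calls to the robot, and variables do not carry over. Pictures are saved under pics/ and viewed, at most 10 in all, crops included, and the job is handed in when it is done.

Besides the shell and the picture viewer there is one more tool, called after "Request:" as name([rows], argument=value, ...), one row to a line, values as JSON. step_arm: Moves the arm, as the interface text tells. Its arguments: {"type":"object","properties":{"commands":{"type":"array"},"gripper":{"type":"number"},"force":{"type":"number"}},"required":["commands"]}

```bash
mkdir -p pics
python3 - <<'E'
from bench import ctrl
import cv2,numpy as np
for n in("top","side"):
    im=ctrl.get_image(n); cv2.imwrite(f"pics/{n}0.png",im[:,:,::-1])
    print(n,ctrl.camera_model(n))
s=ctrl.get_state();print({k:np.round(v,3) for k,v in s.items()})
E
```

```text
top {'fx': 377.077503761744, 'fy': 377.077503761744, 'cx': 258.15035573045515, 'cy': 187.73185370323904, 'R': array([[-0.00722134, -0.9998741 ,  0.01412921],
       [-0.99183306,  0.00536255, -0.12743007],
       [ 0.12733826, -0.01493403, -0.99174691]]), 't': array([0.07693352, 0.56613885, 1.38993076])}
side {'fx': 396.522560670399, 'fy': 396.522560670399, 'cx': 260.99082751826995, 'cy': 190.88371232197218, 'R': array([[-0.97981144, -0.19963643, -0.01071669],
       [-0.12176298,  0.63840807, -0.76000586],
       [ 0.15856648, -0.74335754, -0.64982786]]), 't': array([0.5323313 , 0.07431561, 1.56135217])}
{'time': np.float64(0.1), 'joint_positions': array([-1.099,  0.322, -0.07 ,  1.452,  0.023,  1.371, -0.057]), 'qd': array([ 0.   , -0.004, -0.   , -0.002,  0.001,  0.   ,  0.   ]), 'joint_torque': array([-0.0000e+00, -4.9257e+01, -4.0600e-01, -3.1339e+01, -6.4000e-02,
        4.0000e-02,  0.0000e+00]), 'position': array([0.287, 0.583, 0.236]), 'tool_rot': array([-7.130e-01, -3.059e+00,  3.000e-03]), 'ft_force': array([-0.182,  0.237,  0.229]), 'torque': array([0.052, 0.006, 0.013]), 'grip_force': np.float64(0.0), 'grip_width': np.float64(1.003)}
```

View pics/top0.png

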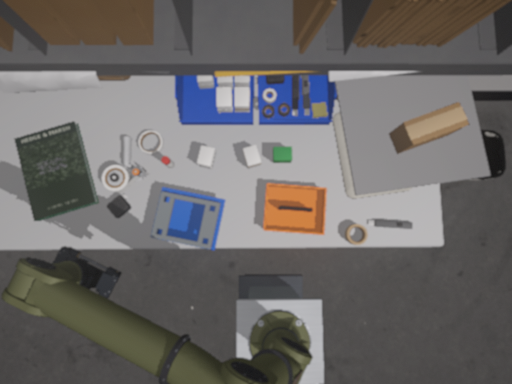

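View pics/side0.png

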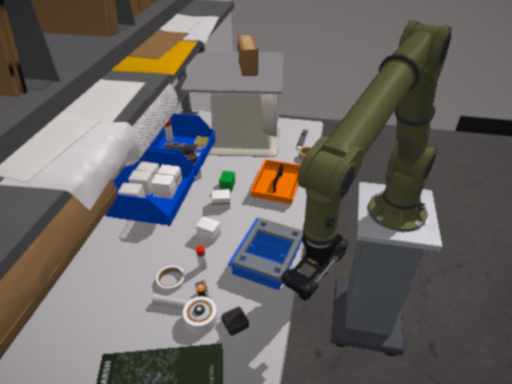

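The top view shows the tote at (187,217), the tray at (294,208), and two white packs at (206,156) and (252,155). I'll zoom in to see which pack has the band, and measure.

```bash
cat > h.py <<'E'
from bench import ctrl
import cv2,numpy as np
def ray(n,uv,z):
    m=ctrl.camera_model(n);R=m["R"];c=-R.T@m["t"]
    d=R.T@np.array([(uv[0]-m["cx"])/m["fx"],(uv[1]-m["cy"])/m["fy"],1])
    return c+d*(z-c[2])/d[2]
def proj(n,X):
    m=ctrl.camera_model(n);p=m["R"]@np.asarray(X)+m["t"]
    return np.array([m["fx"]*p[0]/p[2]+m["cx"],m["fy"]*p[1]/p[2]+m["cy"]])
def blobs(mask,amin=20):
    cs,_=cv2.findContours(mask.astype(np.uint8),cv2.RETR_EXTERNAL,cv2.CHAIN_APPROX_NONE)
    return [c for c in cs if cv2.contourArea(c)>amin]
E
python3 - <<'E'
import sys;sys.path.insert(0,'.')
from h import *
t=cv2.imread("pics/top0.png");s=cv2.imread("pics/side0.png")
def c(im,x,y,w,h):return cv2.resize(im[y:y+h,x:x+w],(400,300),interpolation=cv2.INTER_CUBIC)
cv2.imwrite("pics/mos.png",np.vstack([np.hstack([c(t,185,135,120,45),c(s,190,160,80,80)]),np.hstack([c(t,145,180,100,75),c(t,250,175,100,75)])]))
h=cv2.cvtColor(t,cv2.COLOR_BGR2HSV);H,S,V=cv2.split(h)
for nm,m,z in [("tote blue",(H>100)&(H<125)&(S>120)&(V>60),.07),("orange",(H>3)&(H<18)&(S>170)&(V>110),.047),("white",(S<45)&(V>205),.06)]:
    for k in blobs(m,60):
        r=cv2.minAreaRect(k)
        if r[0][1]<135:continue
        P=np.array([ray("top",q,z)[:2] for q in cv2.boxPoints(r)])
        print(nm,np.round(r[0],1),np.round(P.mean(0),4),"edges",np.round(np.roll(P,-1,0)-P,3).tolist())
E
```

```text
tote blue [185.4 219.6] [0.4472 0.3394] edges [[0.129, -0.025], [-0.024, -0.107], [-0.129, 0.026], [0.023, 0.106]]
tote blue [188.  218.3] [0.4521 0.33  ] edges [[0.183, -0.032], [-0.047, -0.227], [-0.182, 0.035], [0.046, 0.223]]
orange [294.3 219.1] [ 0.447  -0.0598] edges [[0.061, -0.004], [-0.01, -0.15], [-0.061, 0.005], [0.01, 0.149]]
```

View pics/mos.png

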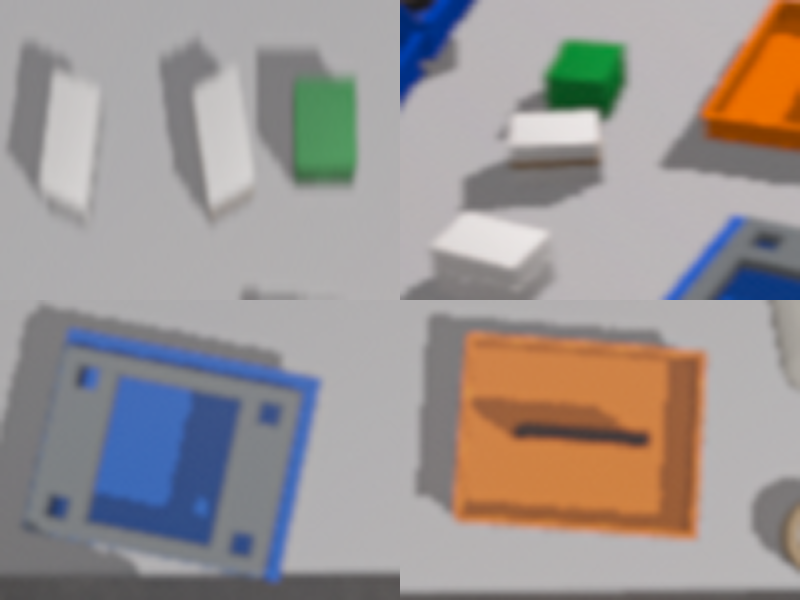

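The banded pack is the one next to the green one, at about (252,155) in the top view. Next I'll measure everything precisely.

```bash
cat >> h.py <<'E'
from scipy.spatial.transform import Rotation as Ro
def plan(pos,close_ang):
    """travel/turn in tool axes to reach world pos with tool down, closing line at world angle (deg)"""
    s=ctrl.get_state();R=Ro.from_rotvec(s["tool_rot"])
    best=None
    for k in(0,180):
        a=np.radians(close_ang+k);y=np.array([np.cos(a),np.sin(a),0]);z=np.array([0,0,-1.]);x=np.cross(y,z)
        T=Ro.from_matrix(np.c_[x,y,z]);d=(R.inv()*T).as_rotvec(degrees=True)
        if best is None or np.linalg.norm(d)<np.linalg.norm(best):best=d
    print("TCP",np.round(s["position"],4),"j",np.round(s["joint_positions"],2),"F",np.round(s["ft_force"],1),"w",round(float(s["grip_width"]),3),"gf",round(float(s["grip_force"]),1),"t",round(float(s["time"]),2))
    print(" travel",np.round(R.inv().apply(np.array(pos)-s["position"]),4),"turn",np.round(best,2))
E
python3 - <<'E'
from h import *
t=cv2.imread("pics/top0.png");H,S,V=cv2.split(cv2.cvtColor(t,cv2.COLOR_BGR2HSV))
def rep(nm,m,z,box,amin):
    x,y,w,h=box;M=np.zeros_like(m);M[y:y+h,x:x+w]=m[y:y+h,x:x+w]
    for k in blobs(M,amin):
        r=cv2.minAreaRect(k);P=np.array([ray("top",q,z)[:2] for q in cv2.boxPoints(r)]);e=np.roll(P,-1,0)-P
        mm=cv2.moments(k);c=(mm["m10"]/mm["m00"],mm["m01"]/mm["m00"])
        print(nm,"px",np.round(c,1),"cen",np.round(ray("top",c,z)[:2],4),"rectc",np.round(P.mean(0),4),"len",np.round(np.linalg.norm(e[:2],axis=1),3),"ang",np.round(np.degrees(np.arctan2(e[:2,1],e[:2,0])),1))
rep("pack",(S<30)&(V>195),.058,(236,138,32,35),30)
rep("rim",(H>2)&(H<20)&(S>120),.047,(255,175,80,65),300)
rep("bar",(V<70),.071,(270,195,50,25),10)
blue=(S>90)&(H>100)&(H<130)
rep("hole",blue,.074,(152,190,65,50),6)
print(V[150:160,248:258],S[150:160,248:258].max())
# measure white/pack samples
cs,hi=cv2.findContours(255*((S<90)).astype(np.uint8)[185:250,150:228],cv2.RETR_TREE,cv2.CHAIN_APPROX_NONE)
for c in cs:
    if 6<cv2.contourArea(c)<120:
        m=cv2.moments(c);u=(m["m10"]/m["m00"]+150,m["m01"]/m["m00"]+185);print("h",np.round(u,2),cv2.contourArea(c),np.round(ray("top",u,.074)[:2],4))
E
```

```text
pack px [252.2 155.4] cen [0.6865 0.0951] rectc [0.6884 0.0946] len [0.049 0.065] ang [ -75.9 -166.6]
rim px [294.5 208.4] cen [ 0.4869 -0.0615] rectc [ 0.4877 -0.0621] len [0.175 0.227] ang [ -4.9 -94.7]
hole px [159.4 231.4] cen [0.4045 0.4316] rectc [0.4043 0.4313] len [0.011 0.011] ang [ -90.4 -178.5]
hole px [214.9 234.5] cen [0.3922 0.2314] rectc [0.4048 0.2331] len [0.011 0.058] ang [ -90.4 -179.6]
hole px [211.9 208.1] cen [0.4876 0.2431] rectc [0.4874 0.2431] len [0.015 0.013] ang [ -26.1 -116.8]
hole px [185.4 219.6] cen [0.4464 0.339 ] rectc [0.4467 0.3388] len [0.134 0.114] ang [ -10.9 -102.4]
hole px [167. 199.] cen [0.522  0.4071] rectc [0.522  0.4071] len [0.015 0.015] ang [ -90.3 -178.7]
hole px [192.5 194.6] cen [0.5375 0.3146] rectc [0.5401 0.3262] len [0.015 0.202] ang [  -9.8 -101.7]
[[198 199 200 200 201 201 202 203 202 193]
 [199 199 200 201 202 202 203 204 203 196]
 [200 200 201 201 202 202 203 204 205 201]
 [200 200 201 202 202 203 204 205 206 204]
 [201 201 201 202 203 204 204 205 206 206]
 [201 201 202 203 203 204 205 206 207 207]
 [202 202 202 203 204 204 205 206 207 208]
 [202 203 203 204 204 205 206 207 208 209]
 [203 203 203 204 204 206 206 207 208 209]
 [203 204 203 205 205 206 207 208 209 209]] 5
h [205.07 240.75] 27.5 [0.37   0.2668]
h [159.38 231.38] 21.5 [0.4047 0.4318]
h [211.96 208.1 ] 25.0 [0.4877 0.2429]
h [167. 199.] 26.0 [0.522  0.4071]
```

Run:
```python
from h import *
for n,box in(("top",(270,195,50,25)),("side",(265,158,30,40))):
    t=cv2.imread(f"pics/{n}0.png");V=t.max(2);x,y,w,h=box
    M=np.zeros_like(V);M[y:y+h,x:x+w]=V[y:y+h,x:x+w]<95
    for k in blobs(M,8):
        r=cv2.minAreaRect(k);P=np.array([ray(n,q,.071 if n=="top" else .066)[:2] for q in cv2.boxPoints(r)]);e=np.roll(P,-1,0)-P
        print(n,np.round(r[0],1),np.round(P.mean(0),4),np.round(np.linalg.norm(e[:2],axis=1),3),np.round(np.degrees(np.arctan2(e[:2,1],e[:2,0])),1))
plan([.6875,.095,.20],104)
```

```text
top [294.5 207.9] [ 0.4867 -0.059 ] [0.009 0.114] [ -4.9 -94.4]
side [277.1 177.7] [ 0.4814 -0.0338] [0.171 0.021] [-94.  156.5]
TCP [0.2871 0.5826 0.2356] j [-1.1   0.32 -0.07  1.45  0.02  1.37 -0.06] F [-0.2  0.2  0.2] w 1.003 gf 0.0 t 0.1
 travel [-0.5747 -0.2604  0.0361] turn [-1.000e-01 -3.000e-02 -4.023e+01]
```

Request:
step_arm([
  {"travel": [-0.038,-0.017,0.002],"turn": [0,0,0]},
  {"travel": [-0.077,-0.035,0.004],"turn": [0,0,0]},
  {"travel": [-0.115,-0.052,0.007],"turn": [0,0,0]},
  {"travel": [-0.153,-0.069,0.009],"turn": [0,0,0]},
  {"travel": [-0.191,-0.087,0.012],"turn": [0,0,0]},
], gripper=0.85)

```text
time: 0.6
position: [0.421, 0.4191, 0.2242]
tool_rot: [-0.713, -3.06, 0.0]
ft_force: [0.7, 0.3, -0.3]
grip_width: 0.855
grip_force: 0.0
```

Request:
step_arm([
  {"travel": [-0.038,-0.017,0.002],"turn": [0,0,0]},
  {"travel": [-0.077,-0.035,0.004],"turn": [0,0,0]},
  {"travel": [-0.115,-0.052,0.007],"turn": [0,0,0]},
  {"travel": [-0.153,-0.069,0.009],"turn": [0,0,0]},
  {"travel": [-0.191,-0.087,0.012],"turn": [0,0,0]},
])

```text
time: 1.1
position: [0.5537, 0.2568, 0.2122]
tool_rot: [-0.712, -3.059, 0.0]
ft_force: [-0.5, 0.3, 1.0]
grip_width: 0.85
grip_force: 0.0
```

Request:
step_arm([
  {"travel": [-0.038,-0.017,0.002],"turn": [0,0,-8]},
  {"travel": [-0.077,-0.035,0.004],"turn": [0,0,-16]},
  {"travel": [-0.115,-0.052,0.007],"turn": [0,0,-24]},
  {"travel": [-0.153,-0.069,0.009],"turn": [0,0,-32]},
  {"travel": [-0.192,-0.087,0.012],"turn": [0,0,-40.2]},
])

```text
time: 1.6
position: [0.6875, 0.0943, 0.2]
tool_rot: [0.392, -3.116, -0.001]
ft_force: [0.8, 1.3, 0.0]
grip_width: 0.847
grip_force: 0.0
```

Run:
```python
from h import *
plan([.6875,.095,.035],104)
```

```text
TCP [0.6875 0.0943 0.2   ] j [-0.3   0.43  0.18  1.38 -0.08  1.33  1.7 ] F [0.8 1.3 0. ] w 0.847 gf 0.0 t 1.6
 travel [-0.0003  0.0006  0.165 ] turn [ 0.02 -0.04  0.34]
```

Request:
step_arm([
  {"travel": [0,0.0005,0.045]},
  {"travel": [0,0.0005,0.09]},
  {"travel": [0,0.0005,0.125]},
  {"travel": [0,0.0005,0.15]},
  {"travel": [0,0.0005,0.165]},
])

```text
$.commands[0]: bad value
```

Request:
step_arm([
  {"travel": [0,0,0]},
  {"travel": [0,0,0]},
  {"travel": [0,0,0]},
  {"travel": [0,0,0]},
  {"travel": [0,0,0]},
], gripper=0.4, force=12)

```text
$.commands[0]: bad value
```

Request:
step_arm([
  {"travel": [0,0,-0.02]},
  {"travel": [0,0,-0.05]},
  {"travel": [0,0,-0.09]},
  {"travel": [0,0,-0.13]},
  {"travel": [0,0,-0.16]},
])

```text
$.commands[0]: bad value
```

Run:
```python
from h import *
plan([.4465,.3385,.20],78.1)
t=ctrl.get_image("top");s=ctrl.get_image("side")
def c(im,x,y,w,h):return cv2.resize(im[y:y+h,x:x+w,::-1],(400,400),interpolation=cv2.INTER_CUBIC)
cv2.imwrite("pics/g1.png",np.hstack([c(t,200,100,110,110),c(s,150,120,120,120)]))
```

```text
TCP [0.6875 0.0943 0.2   ] j [-0.3   0.43  0.18  1.38 -0.08  1.33  1.7 ] F [0.8 1.3 0. ] w 0.847 gf 0.0 t 1.6
 travel [1.730e-01 2.963e-01 2.000e-04] turn [ 2.000e-02 -4.000e-02  2.624e+01]
```

View pics/g1.png

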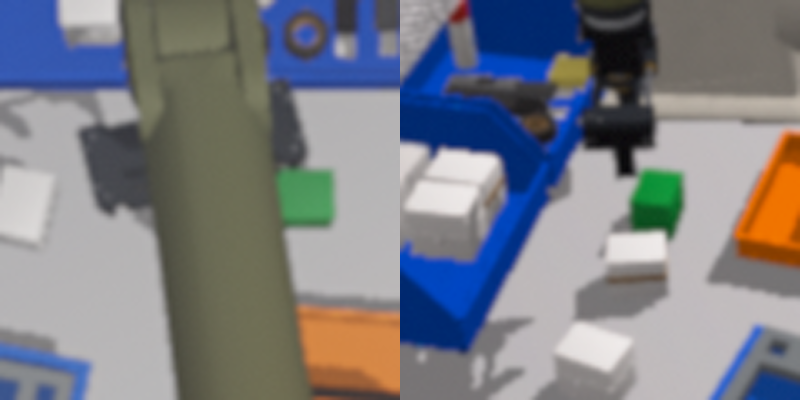

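The calls were refused because `turn` was missing, so nothing moved. The side view shows the gripper hanging above the pack, and the pack hasn't been touched.

Request:
step_arm([
  {"travel": [0,0.0005,0.045],"turn": [0,0,0]},
  {"travel": [0,0.0005,0.09],"turn": [0,0,0]},
  {"travel": [0,0.0005,0.125],"turn": [0,0,0]},
  {"travel": [0,0.0005,0.15],"turn": [0,0,0]},
  {"travel": [0,0.0005,0.165],"turn": [0,0,0]},
])

```text
time: 2.2
position: [0.6845, 0.096, 0.0322]
tool_rot: [0.381, -3.114, 0.0]
ft_force: [-1.3, -0.4, -0.1]
grip_width: 0.848
grip_force: 0.0
```

Request:
step_arm([
  {"travel": [0,0,0],"turn": [0,0,0]},
  {"travel": [0,0,0],"turn": [0,0,0]},
  {"travel": [0,0,0],"turn": [0,0,0]},
  {"travel": [0,0,0],"turn": [0,0,0]},
  {"travel": [0,0,0],"turn": [0,0,0]},
], gripper=0.4, force=12)

```text
time: 2.7
position: [0.6881, 0.0962, 0.0377]
tool_rot: [-0.382, 3.115, 0.001]
ft_force: [-0.8, 0.6, 4.8]
grip_width: 0.603
grip_force: 11.9
```

The grip stopped at 52.5 mm, which matches the 53 mm pack. Lifting.

Request:
step_arm([
  {"travel": [0,0,-0.02],"turn": [0,0,0]},
  {"travel": [0,0,-0.05],"turn": [0,0,0]},
  {"travel": [0,0,-0.09],"turn": [0,0,0]},
  {"travel": [0,0,-0.13],"turn": [0,0,0]},
  {"travel": [0,0,-0.165],"turn": [0,0,0]},
])

```text
time: 3.2
position: [0.6868, 0.0955, 0.203]
tool_rot: [-0.381, 3.117, -0.0]
ft_force: [0.4, 0.7, -0.9]
grip_width: 0.6
grip_force: 11.9
```

Run:
```python
from h import *
plan([.4465,.3385,.20],78.1)
```

```text
TCP [0.6868 0.0955 0.203 ] j [-0.31  0.43  0.18  1.38 -0.08  1.34  1.69] F [ 0.4  0.7 -0.9] w 0.6 gf 11.9 t 3.2
 travel [0.1746 0.2937 0.0027] turn [1.000e-02 8.000e-02 2.586e+01]
```

Request:
step_arm([
  {"travel": [0.013,0.022,0],"turn": [0,0,0]},
  {"travel": [0.035,0.059,0],"turn": [0,0,0]},
  {"travel": [0.06,0.101,0],"turn": [0,0,0]},
  {"travel": [0.085,0.143,0],"turn": [0,0,0]},
  {"travel": [0.107,0.18,0.001],"turn": [0,0,0]},
])

```text
time: 3.7
position: [0.5374, 0.2463, 0.1999]
tool_rot: [-0.384, 3.118, 0.001]
ft_force: [-0.2, 1.1, -0.5]
grip_width: 0.597
grip_force: 11.9
```

Request:
step_arm([
  {"travel": [0.02,0.034,0],"turn": [0,0,6]},
  {"travel": [0.038,0.064,0],"turn": [0,0,12]},
  {"travel": [0.052,0.088,0],"turn": [0,0,18]},
  {"travel": [0.062,0.104,0],"turn": [0,0,23]},
  {"travel": [0.0675,0.1135,0.001],"turn": [0,0,25.9]},
])

```text
time: 4.2
position: [0.4447, 0.3401, 0.199]
tool_rot: [-0.327, -3.124, -0.001]
ft_force: [0.1, 0.3, -1.2]
grip_width: 0.606
grip_force: 11.9
```

Request:
step_arm([
  {"travel": [0,0,0],"turn": [0,0,0]},
  {"travel": [0,0,0],"turn": [0,0,0]},
])

```text
time: 4.4
position: [0.4469, 0.3379, 0.1987]
tool_rot: [0.325, 3.124, -0.001]
ft_force: [-0.4, 0.1, 0.7]
grip_width: 0.6
grip_force: 11.9
```

Run:
```python
from h import *
plan([.4465,.3385,.043],78.1)
s=ctrl.get_image("side")
cv2.imwrite("pics/p1.png",cv2.resize(s[150:310,190:350,::-1],(560,560),interpolation=cv2.INTER_CUBIC))
```

```text
TCP [0.4469 0.3379 0.1987] j [-0.73  0.15  0.03  1.73 -0.    1.26  0.67] F [-0.4  0.1  0.7] w 0.6 gf 11.9 t 4.4
 travel [0.0006 0.0006 0.1557] turn [-0.02  0.04  0.04]
```

View pics/p1.png

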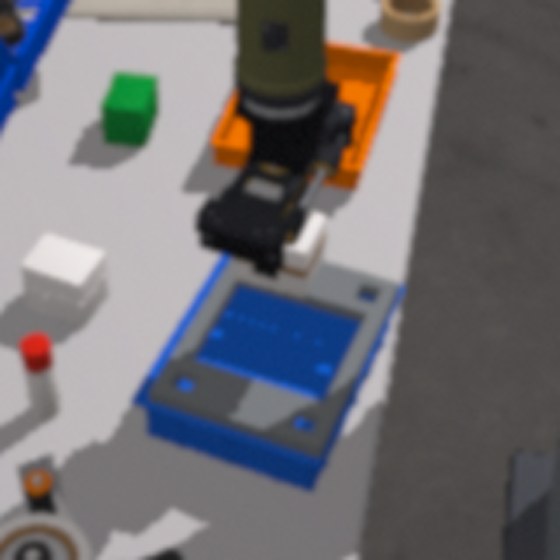

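The side view shows the pack upright in the fingers at (305,245), above the tote's opening. Lowering it in.

Request:
step_arm([
  {"travel": [0,0,0.03],"turn": [0,0,0]},
  {"travel": [0,0.0005,0.065],"turn": [0,0,0]},
  {"travel": [0,0.0005,0.1],"turn": [0,0,0]},
  {"travel": [0,0.0005,0.125],"turn": [0,0,0]},
  {"travel": [0,0.0005,0.143],"turn": [0,0,0]},
])

```text
time: 4.95
position: [0.4469, 0.3368, 0.0534]
tool_rot: [-0.328, -3.123, 0.004]
ft_force: [-0.3, 0.4, -1.0]
grip_width: 0.599
grip_force: 11.9
```

Request:
step_arm([
  {"travel": [0,0,0.003],"turn": [0,0,0]},
  {"travel": [0,0,0.006],"turn": [0,0,0]},
  {"travel": [0,0,0.01],"turn": [0,0,0]},
  {"travel": [0,0,0.013],"turn": [0,0,0]},
  {"travel": [0,0,0.013],"turn": [0,0,0]},
])

```text
time: 5.45
position: [0.4469, 0.339, 0.0429]
tool_rot: [0.326, 3.124, 0.001]
ft_force: [0.3, 0.2, -1.3]
grip_width: 0.596
grip_force: 11.9
```

Request:
step_arm([
  {"travel": [0,0,0.001],"turn": [0,0,0]},
  {"travel": [0,0,0.002],"turn": [0,0,0]},
  {"travel": [0,0,0.0025],"turn": [0,0,0]},
  {"travel": [0,0,0.003],"turn": [0,0,0]},
  {"travel": [0,0,0.003],"turn": [0,0,0]},
])

```text
time: 5.95
position: [0.4469, 0.3392, 0.0425]
tool_rot: [0.326, 3.124, 0.001]
ft_force: [-5.8, -4.7, 16.3]
grip_width: 0.601
grip_force: 11.9
```

The pack has touched the floor. I'll ease off and release.

Request:
step_arm([
  {"travel": [0,0,-0.002],"turn": [0,0,0]},
  {"travel": [0,0,-0.002],"turn": [0,0,0]},
  {"travel": [0,0,-0.002],"turn": [0,0,0]},
])

```text
time: 6.25
position: [0.4473, 0.3395, 0.0426]
tool_rot: [0.326, 3.123, 0.002]
ft_force: [-1.2, -1.6, 6.0]
grip_width: 0.602
grip_force: 11.9
```

Request:
step_arm([
  {"travel": [0,0,0],"turn": [0,0,0]},
  {"travel": [0,0,0],"turn": [0,0,0]},
  {"travel": [0,0,0],"turn": [0,0,0]},
  {"travel": [0,0,0],"turn": [0,0,0]},
], gripper=0.75)

```text
time: 6.65
position: [0.4465, 0.3388, 0.0412]
tool_rot: [-0.326, -3.124, 0.001]
ft_force: [0.0, -0.1, 0.4]
grip_width: 0.744
grip_force: 0.0
```

Request:
step_arm([
  {"travel": [0,0,-0.015],"turn": [0,0,0]},
  {"travel": [0,0,-0.045],"turn": [0,0,0]},
  {"travel": [0,0,-0.085],"turn": [0,0,0]},
  {"travel": [0,0,-0.125],"turn": [0,0,0]},
  {"travel": [0,0,-0.16],"turn": [0,0,0]},
])

```text
time: 7.15
position: [0.447, 0.3391, 0.2051]
tool_rot: [0.326, 3.123, 0.003]
ft_force: [0.9, 0.2, 0.8]
grip_width: 0.749
grip_force: 0.0
```

Run:
```python
from h import *
plan([.488,-.0635,.20],-4.8)
```

```text
TCP [0.447  0.3391 0.2051] j [-0.73  0.15  0.03  1.72 -0.01  1.27  0.67] F [0.9 0.2 0.8] w 0.749 gf 0.0 t 7.15
 travel [-0.1234 -0.3855  0.0045] turn [ 1.600e-01 -1.000e-02  8.287e+01]
```

Request:
step_arm([
  {"travel": [-0.015,-0.047,0],"turn": [0,0,8.3]},
  {"travel": [-0.03,-0.094,0],"turn": [0,0,16.6]},
  {"travel": [-0.045,-0.141,0],"turn": [0,0,24.8]},
  {"travel": [-0.06,-0.188,0],"turn": [0,0,33]},
  {"travel": [-0.075,-0.235,0],"turn": [0,0,41.4]},
])

```text
time: 7.65
position: [0.4715, 0.0916, 0.2029]
tool_rot: [1.418, 2.802, 0.003]
ft_force: [0.7, 0.8, -0.2]
grip_width: 0.752
grip_force: 0.0
```

Run:
```python
from h import *
plan([.488,-.0635,.20],-4.8)
t=ctrl.get_image("top")
```

```text
TCP [0.4715 0.0916 0.2029] j [-0.51 -0.03  0.26  1.91  0.01  1.25  0.38] F [ 0.7  0.8 -0.2] w 0.752 gf 0.0 t 7.65
 travel [-0.1347 -0.0786  0.0028] turn [ 1.200e-01 -3.000e-02  4.114e+01]
```

Request:
step_arm([
  {"travel": [-0.033,-0.019,0],"turn": [0,0,8.3]},
  {"travel": [-0.066,-0.038,0.001],"turn": [0,0,16.6]},
  {"travel": [-0.095,-0.055,0.002],"turn": [0,0,24.8]},
  {"travel": [-0.118,-0.069,0.003],"turn": [0,0,33]},
  {"travel": [-0.1345,-0.0785,0.003],"turn": [0,0,41.1]},
], gripper=0.6)

```text
time: 8.2
position: [0.4888, -0.0635, 0.1996]
tool_rot: [2.313, 2.125, 0.001]
ft_force: [0.7, 0.0, -0.2]
grip_width: 0.602
grip_force: 0.0
```

Request:
step_arm([
  {"travel": [0,0,0],"turn": [0,0,0]},
  {"travel": [0,0,0],"turn": [0,0,0]},
])

```text
time: 8.4
position: [0.4889, -0.0606, 0.1992]
tool_rot: [-2.302, -2.137, -0.002]
ft_force: [0.0, 1.0, -0.4]
grip_width: 0.604
grip_force: 0.0
```

Run:
```python
from h import *
plan([.488,-.0635,.054],-4.8)
t=ctrl.get_image("top");s=ctrl.get_image("side")
def c(im,x,y,w,h):return cv2.resize(im[y:y+h,x:x+w,::-1],(400,400),interpolation=cv2.INTER_CUBIC)
cv2.imwrite("pics/p2.png",np.hstack([c(t,150,175,75,75),c(s,220,130,90,90)]))
```

```text
TCP [ 0.4889 -0.0606  0.1992] j [-0.34 -0.    0.41  1.9  -0.    1.25 -0.  ] F [ 0.   1.  -0.4] w 0.604 gf 0.0 t 8.4
 travel [-0.0031 -0.0008  0.1452] turn [ 0.04 -0.06  0.54]
```

View pics/p2.png

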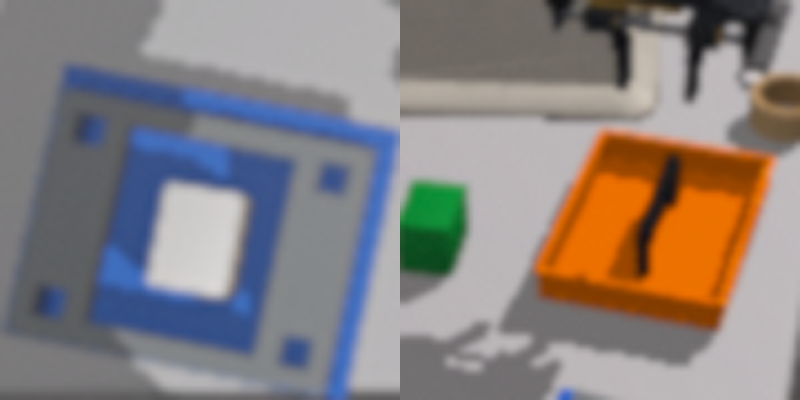

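The pack stands upright inside the tote's opening, and the gripper is above the tray handle. Descending on the handle.

Request:
step_arm([
  {"travel": [-0.002,-0.001,0.035],"turn": [0,0,0.5]},
  {"travel": [-0.002,-0.001,0.075],"turn": [0,0,0.5]},
  {"travel": [-0.002,-0.001,0.105],"turn": [0,0,0.5]},
  {"travel": [-0.002,-0.001,0.13],"turn": [0,0,0.5]},
  {"travel": [-0.002,-0.001,0.145],"turn": [0,0,0.5]},
])

```text
time: 9.0
position: [0.4863, -0.0614, 0.0515]
tool_rot: [-2.309, -2.127, 0.003]
ft_force: [-0.1, 0.2, 0.1]
grip_width: 0.602
grip_force: 0.0
```

Request:
step_arm([
  {"travel": [0,0,0],"turn": [0,0,0]},
  {"travel": [0,0,0],"turn": [0,0,0]},
  {"travel": [0,0,0],"turn": [0,0,0]},
  {"travel": [0,0,0],"turn": [0,0,0]},
  {"travel": [0,0,0],"turn": [0,0,0]},
], gripper=0.0, force=50)

```text
time: 9.5
position: [0.4883, -0.063, 0.0544]
tool_rot: [2.314, 2.124, 0.002]
ft_force: [0.4, -1.2, -0.9]
grip_width: 0.23
grip_force: 0.0
```

Request:
step_arm([
  {"travel": [0,0,-0.01],"turn": [0,0,0]},
  {"travel": [0,0,-0.03],"turn": [0,0,0]},
  {"travel": [0,0,-0.055],"turn": [0,0,0]},
  {"travel": [0,0,-0.08],"turn": [0,0,0]},
  {"travel": [0,0,-0.1],"turn": [0,0,0]},
])

```text
time: 10.0
position: [0.4876, -0.0633, 0.1553]
tool_rot: [2.315, 2.123, 0.001]
ft_force: [-0.2, -0.4, -3.4]
grip_width: 0.155
grip_force: 50.0
```

Run:
```python
from h import *
plan([.4465,.3385,.17],-11.9)
```

```text
TCP [ 0.4876 -0.0633  0.1553] j [-0.34  0.04  0.42  1.95 -0.02  1.15  0.01] F [-0.2 -0.4 -3.4] w 0.155 gf 50.0 t 10.0
 travel [ 0.3968 -0.0756 -0.0147] turn [ 0.04 -0.02  6.95]
```

The fingers were still closing when the lift began, so I need to check how the tray hangs.

Run:
```python
from h import *
t=ctrl.get_image("top");s=ctrl.get_image("side")
cv2.imwrite("pics/t2.png",t[:,:,::-1]);cv2.imwrite("pics/s2.png",s[:,:,::-1])
def c(im,x,y,w,h):return cv2.resize(im[y:y+h,x:x+w,::-1],(400,400),interpolation=cv2.INTER_CUBIC)
cv2.imwrite("pics/g2.png",np.hstack([c(t,245,160,100,100),c(s,225,90,110,110)]))
R=Ro.from_rotvec(ctrl.get_state()["tool_rot"]).as_matrix();p=ctrl.get_state()["position"]
print(R.round(4))
# predicted rim corners (z = origin+36) if handle at grasp point
ux=R[:,1].copy(); uy=np.cross([0,0,1],ux)
for sx in(-1,1):
    for sy in(-1,1):
        q=p+np.array([0,0,.005-.048+.036])+ux*.085*sx+uy*.11*sy
        print(sx,sy,np.round(proj("top",q),1),np.round(proj("side",q),1),"bottom z0",np.round(proj("side",q-[0,0,.036]),1))
```

```text
[[ 8.610e-02  9.963e-01  5.900e-03]
 [ 9.963e-01 -8.610e-02  6.000e-04]
 [ 1.100e-03  5.800e-03 -1.000e+00]]
-1 -1 [328.6 232.6] [303.4 144.5] bottom z0 [302.9 151.7]
-1 1 [264.7 227.5] [291.3 176.2] bottom z0 [291.  183.6]
1 -1 [331.3 183.7] [264.1 138.3] bottom z0 [264.2 145.4]
1 1 [268.5 178.6] [248.3 168.5] bottom z0 [248.6 175.9]
```

View pics/g2.png

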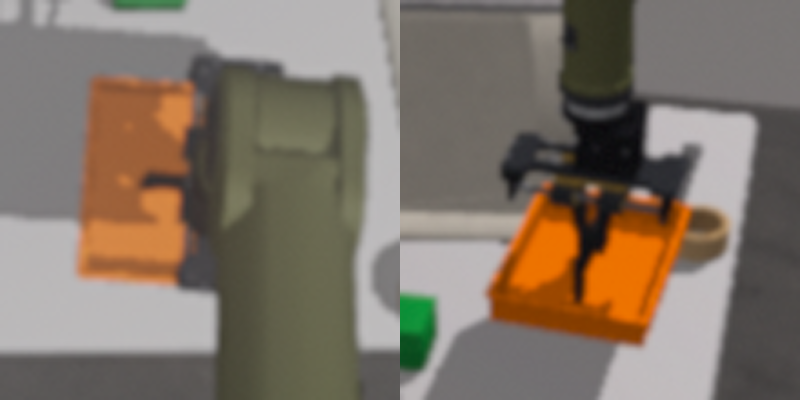

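The tray hangs level, with rim corners within about 1.5 px of prediction. It sits a few mm low in the grip, which is fine. Carrying it to the tote.

Request:
step_arm([
  {"travel": [0.005,-0.001,-0.01],"turn": [0,0,0]},
  {"travel": [0.02,-0.004,-0.02],"turn": [0,0,1]},
  {"travel": [0.045,-0.009,-0.028],"turn": [0,0,2]},
  {"travel": [0.075,-0.014,-0.033],"turn": [0,0,3]},
  {"travel": [0.107,-0.02,-0.035],"turn": [0,0,3.5]},
])

```text
time: 10.6
position: [0.4762, 0.046, 0.1882]
tool_rot: [-2.38, -2.05, 0.002]
ft_force: [0.8, 0.1, -2.7]
grip_width: 0.159
grip_force: 50.0
```

Run:
```python
from h import *
plan([.4465,.3385,.185],-11.9)
```

```text
TCP [0.4762 0.046  0.1882] j [-0.46 -0.02  0.3   1.94  0.01  1.23 -0.31] F [ 0.8  0.1 -2.7] w 0.159 gf 50.0 t 10.6
 travel [ 0.2848 -0.0727  0.0032] turn [-0.06  0.02  3.38]
```

Request:
step_arm([
  {"travel": [0.033,-0.008,0],"turn": [0,0,0.5]},
  {"travel": [0.069,-0.0175,0],"turn": [0,0,1]},
  {"travel": [0.107,-0.027,0],"turn": [0,0,2]},
  {"travel": [0.145,-0.037,0],"turn": [0,0,2.8]},
  {"travel": [0.183,-0.047,0.001],"turn": [0,0,3.4]},
])

```text
time: 11.1
position: [0.4559, 0.2345, 0.1865]
tool_rot: [-2.439, -1.98, 0.004]
ft_force: [0.9, -0.2, -2.5]
grip_width: 0.158
grip_force: 50.0
```

Run:
```python
from h import *
plan([.4465,.3385,.185],-11.9)
```

```text
TCP [0.4559 0.2345 0.1865] j [-0.65  0.06  0.12  1.86 -0.01  1.22 -0.73] F [ 0.9 -0.2 -2.5] w 0.158 gf 50.0 t 11.1
 travel [ 0.0999 -0.0305  0.0014] turn [-0.1   0.09  0.05]
```

Request:
step_arm([
  {"travel": [0.035,-0.011,0],"turn": [0,0,0]},
  {"travel": [0.065,-0.02,0],"turn": [0,0,0]},
  {"travel": [0.085,-0.026,0],"turn": [0,0,0]},
  {"travel": [0.096,-0.029,0],"turn": [0,0,0]},
  {"travel": [0.1,-0.0305,0.001],"turn": [0,0,0]},
])

```text
time: 11.6
position: [0.447, 0.338, 0.1856]
tool_rot: [-2.437, -1.983, 0.003]
ft_force: [0.8, -0.3, -2.5]
grip_width: 0.16
grip_force: 50.0
```

Request:
step_arm([
  {"travel": [0,0,0],"turn": [0,0,0]},
  {"travel": [0,0,0],"turn": [0,0,0]},
  {"travel": [0,0,0],"turn": [0,0,0]},
])

```text
time: 11.9
position: [0.4484, 0.3357, 0.1866]
tool_rot: [2.44, 1.978, -0.0]
ft_force: [0.0, -0.6, -3.4]
grip_width: 0.155
grip_force: 50.0
```

Run:
```python
from h import *
plan([.4465,.3385,.185],-11.9)
s=ctrl.get_state();R=Ro.from_rotvec(s["tool_rot"]).as_matrix();p=s["position"];print(R[:,2].round(4))
ux=R[:,1]*[1,1,0];uy=np.cross([0,0,1],ux)
for n in("side","top"):
    im=ctrl.get_image(n)[:,:,::-1].copy();cv2.imwrite(f"pics/{n}3.png",im)
    if n=="side":cv2.imwrite("pics/s3z.png",cv2.resize(im[170:300,210:340],(600,600),interpolation=cv2.INTER_CUBIC))
    for sx in(-1,1):
        for sy in(-1,1):
            q=p+np.array([0,0,-.043+.036])+ux*.085*sx+uy*.11*sy
            l=p+np.array([0,0,-.043-.011])+ux*.06*sx+uy*.085*sy
            print(n,sx,sy,"rim",np.round(proj(n,q),1),"bot",np.round(proj(n,q-[0,0,.036]),1),"lug tip",np.round(proj(n,l),1))
```

```text
TCP [0.4484 0.3357 0.1866] j [-0.74  0.16  0.05  1.75 -0.01  1.23 -0.89] F [ 0.  -0.6 -3.4] w 0.155 gf 50.0 t 11.9
 travel [ 0.0024 -0.0025  0.0016] turn [ 0.01  0.03 -0.05]
[ 1.e-04 -5.e-04 -1.e+00]
side -1 -1 rim [304.9 206.8] bot [304.3 214.7] lug tip [294.6 219.8]
side -1 1 rim [280.8 253.9] bot [280.6 261.8] lug tip [275.9 255.7]
side 1 -1 rim [258.1 193.8] bot [258.2 201.6] lug tip [262.  210.3]
side 1 1 rim [229.1 237.2] bot [229.8 245.1] lug tip [240.7 244.3]
top -1 -1 rim [207.3 249.4] bot [208.6 249.1] lug tip [203.5 240.3]
top -1 1 rim [142.7 236.1] bot [145.7 236.1] lug tip [155.4 230.4]
top 1 -1 rim [218.3 199.5] bot [219.2 200.5] lug tip [211.  206.3]
top 1 1 rim [154.7 186.5] bot [157.3 187.8] lug tip [163.4 196.6]
```

View pics/s3z.png

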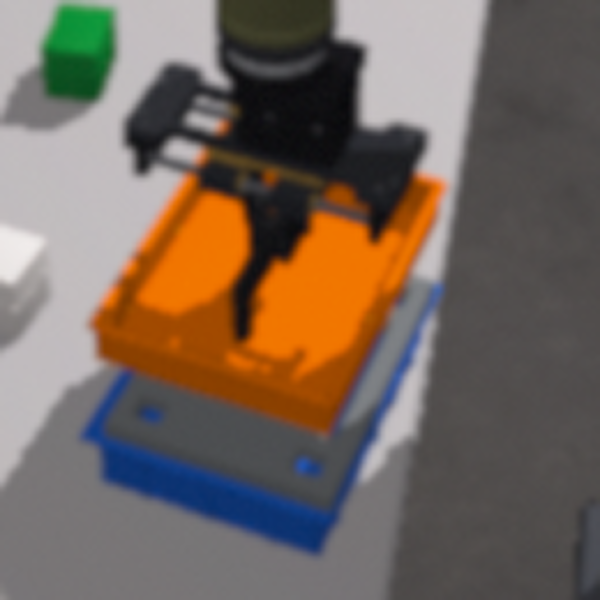

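The tray is over the tote, and two sockets are visible at about (243,259) and (277,271) in the side view. I'll compare tray and sockets in the same camera.

Run:
```python
from h import *
C=np.array([.4465,.3385,.074]);a=np.radians(-11.9);ex=np.array([np.cos(a),np.sin(a),0]);ey=np.array([-np.sin(a),np.cos(a),0])
for f in("side0","side3"):
    s=cv2.imread(f"pics/{f}.png");H,S,V=cv2.split(cv2.cvtColor(s,cv2.COLOR_BGR2HSV))
    m=255*((S<110)|(H<95)).astype(np.uint8)
    for c in cv2.findContours(m[200:300,225:320],cv2.RETR_TREE,cv2.CHAIN_APPROX_NONE)[0]:
        if 6<cv2.contourArea(c)<90:
            M=cv2.moments(c);u=np.array([M["m10"]/M["m00"]+225,M["m01"]/M["m00"]+200]);q=ray("side",u,.074)-C
            print(f,u.round(1),"rel collar xy mm",np.round([1e3*q@ex,1e3*q@ey],1))
def rim(f,n):
    s=cv2.imread(f"pics/{f}.png");H,S,V=cv2.split(cv2.cvtColor(s,cv2.COLOR_BGR2HSV))
    m=((H>2)&(H<20)&(S>130)&(V>60))
    x0=225 if n=="side" else 135
    m[:, :x0]=0;m[:,315:]=0;m[:175]=0;m[290:]=0
    k=max(blobs(m),key=cv2.contourArea);h=cv2.approxPolyDP(cv2.convexHull(k),2.5,True)[:,0];print(f,h.tolist())
rim("side3","side");rim("top3","top")
```

```text
side0 [276.2 270.5] rel collar xy mm [-63.1  92.1]
side0 [242.5 259.1] rel collar xy mm [54.3 91.8]
side0 [294.  254.6] rel collar xy mm [-92.9   9.2]
side3 [276.3 270.7] rel collar xy mm [-63.7  92.6]
side3 [242.4 259.2] rel collar xy mm [54.6 92.4]
side3 [304.  233.3] rel collar xy mm [-92.1 -94.2]
side3 [[251, 207], [305, 209], [280, 263], [232, 247], [230, 239]]
top3 [[193, 194], [218, 201], [208, 250], [202, 250], [186, 228]]
```

Both cameras agree on the socket positions to about 2 mm once the hidden hole walls are allowed for. Now lowering the tray.

Request:
step_arm([
  {"travel": [0.001,-0.001,0.006],"turn": [0,0,0]},
  {"travel": [0.0025,-0.002,0.016],"turn": [0,0,0]},
  {"travel": [0.0025,-0.002,0.026],"turn": [0,0,0]},
  {"travel": [0.0025,-0.002,0.034],"turn": [0,0,0]},
  {"travel": [0.0025,-0.002,0.04],"turn": [0,0,0]},
])

```text
time: 12.5
position: [0.446, 0.3396, 0.1451]
tool_rot: [2.438, 1.981, -0.003]
ft_force: [0.6, 0.3, -3.4]
grip_width: 0.157
grip_force: 50.0
```

Request:
step_arm([
  {"travel": [0,0,0],"turn": [0,0,0]},
  {"travel": [0,0,0],"turn": [0,0,0]},
  {"travel": [0,0,0],"turn": [0,0,0]},
])

```text
time: 12.8
position: [0.4468, 0.3403, 0.1471]
tool_rot: [-2.439, -1.981, -0.002]
ft_force: [0.2, -0.6, -3.8]
grip_width: 0.159
grip_force: 50.0
```

```bash
python3 -c "
from h import *
plan([.4463,.3387,.14],-11.9)"
```

```text
TCP [0.4468 0.3403 0.1471] j [-0.74  0.19  0.05  1.79 -0.01  1.15 -0.9 ] F [ 0.2 -0.6 -3.8] w 0.159 gf 50.0 t 12.8
 travel [-0.0017 -0.0002  0.0071] turn [ 0.04 -0.05  0.07]
```

Request:
step_arm([
  {"travel": [-0.001,0,0.002],"turn": [0,0,0]},
  {"travel": [-0.001,0,0.003],"turn": [0,0,0]},
  {"travel": [-0.001,0,0.004],"turn": [0,0,0]},
  {"travel": [-0.001,0,0.005],"turn": [0,0,0]},
  {"travel": [-0.001,0,0.006],"turn": [0,0,0]},
])

```text
time: 13.3
position: [0.4463, 0.3391, 0.1405]
tool_rot: [-2.438, -1.981, -0.0]
ft_force: [0.6, -0.1, -2.3]
grip_width: 0.16
grip_force: 50.0
```

Request:
step_arm([
  {"travel": [0,0,0.001],"turn": [0,0,0]},
  {"travel": [0,0,0.0015],"turn": [0,0,0]},
  {"travel": [0,0,0.002],"turn": [0,0,0]},
  {"travel": [0,0,0.002],"turn": [0,0,0]},
])

```text
time: 13.7
position: [0.4462, 0.3391, 0.1385]
tool_rot: [2.438, 1.981, -0.0]
ft_force: [0.3, -1.0, -3.1]
grip_width: 0.156
grip_force: 50.0
```

Request:
step_arm([
  {"travel": [0,0,0.001],"turn": [0,0,0]},
  {"travel": [0,0,0.0015],"turn": [0,0,0]},
  {"travel": [0,0,0.002],"turn": [0,0,0]},
  {"travel": [0,0,0.002],"turn": [0,0,0]},
])

```text
time: 14.1
position: [0.4462, 0.339, 0.1365]
tool_rot: [2.439, 1.981, -0.0]
ft_force: [0.0, -0.4, -3.5]
grip_width: 0.156
grip_force: 50.0
```

Request:
step_arm([
  {"travel": [0,0,0.001],"turn": [0,0,0]},
  {"travel": [0,0,0.0015],"turn": [0,0,0]},
  {"travel": [0,0,0.002],"turn": [0,0,0]},
  {"travel": [0,0,0.002],"turn": [0,0,0]},
])

```text
time: 14.5
position: [0.4462, 0.339, 0.1345]
tool_rot: [2.439, 1.981, -0.0]
ft_force: [-0.7, 0.1, -2.5]
grip_width: 0.158
grip_force: 50.0
```

Request:
step_arm([
  {"travel": [0,0,0.001],"turn": [0,0,0]},
  {"travel": [0,0,0.0015],"turn": [0,0,0]},
  {"travel": [0,0,0.002],"turn": [0,0,0]},
  {"travel": [0,0,0.002],"turn": [0,0,0]},
])

```text
time: 14.9
position: [0.4462, 0.339, 0.1325]
tool_rot: [2.439, 1.981, -0.0]
ft_force: [-1.2, -0.4, -3.2]
grip_width: 0.158
grip_force: 50.0
```

Request:
step_arm([
  {"travel": [0,0,0.001],"turn": [0,0,0]},
  {"travel": [0,0,0.0015],"turn": [0,0,0]},
  {"travel": [0,0,0.002],"turn": [0,0,0]},
  {"travel": [0,0,0.002],"turn": [0,0,0]},
])

```text
time: 15.3
position: [0.4462, 0.339, 0.1305]
tool_rot: [2.438, 1.981, -0.0]
ft_force: [0.4, 0.1, -1.8]
grip_width: 0.156
grip_force: 50.0
```

Request:
step_arm([
  {"travel": [0,0,0.001],"turn": [0,0,0]},
  {"travel": [0,0,0.0015],"turn": [0,0,0]},
  {"travel": [0,0,0.002],"turn": [0,0,0]},
  {"travel": [0,0,0.002],"turn": [0,0,0]},
])

```text
time: 15.7
position: [0.4462, 0.339, 0.1285]
tool_rot: [2.438, 1.981, -0.0]
ft_force: [0.7, -0.6, -3.2]
grip_width: 0.158
grip_force: 50.0
```

Request:
step_arm([
  {"travel": [0,0,0.0005],"turn": [0,0,0]},
  {"travel": [0,0,0.001],"turn": [0,0,0]},
  {"travel": [0,0,0.0015],"turn": [0,0,0]},
  {"travel": [0,0,0.0015],"turn": [0,0,0]},
])

```text
time: 16.1
position: [0.4462, 0.339, 0.127]
tool_rot: [2.439, 1.981, -0.0]
ft_force: [-0.8, 0.2, -2.0]
grip_width: 0.155
grip_force: 50.0
```

Still free. The lugs may already be in the sockets. I'll keep stepping down.

Request:
step_arm([
  {"travel": [0,0,0.0005],"turn": [0,0,0]},
  {"travel": [0,0,0.001],"turn": [0,0,0]},
  {"travel": [0,0,0.0015],"turn": [0,0,0]},
  {"travel": [0,0,0.0015],"turn": [0,0,0]},
])

```text
time: 16.5
position: [0.4462, 0.339, 0.1255]
tool_rot: [-2.439, -1.981, 0.0]
ft_force: [-0.4, 0.1, -3.0]
grip_width: 0.158
grip_force: 50.0
```

Request:
step_arm([
  {"travel": [0,0,0.0005],"turn": [0,0,0]},
  {"travel": [0,0,0.001],"turn": [0,0,0]},
  {"travel": [0,0,0.0015],"turn": [0,0,0]},
  {"travel": [0,0,0.0015],"turn": [0,0,0]},
])

```text
time: 16.9
position: [0.4462, 0.339, 0.124]
tool_rot: [-2.439, -1.981, 0.0]
ft_force: [-0.9, -0.6, -2.5]
grip_width: 0.16
grip_force: 50.0
```

Request:
step_arm([
  {"travel": [0,0,0.0005],"turn": [0,0,0]},
  {"travel": [0,0,0.001],"turn": [0,0,0]},
  {"travel": [0,0,0.0015],"turn": [0,0,0]},
  {"travel": [0,0,0.0015],"turn": [0,0,0]},
])

```text
time: 17.3
position: [0.4463, 0.3392, 0.1235]
tool_rot: [-2.438, -1.981, -0.001]
ft_force: [-2.3, -2.1, 4.6]
grip_width: 0.155
grip_force: 50.0
```

Request:
step_arm([
  {"travel": [0,0,0.0005],"turn": [0,0,0]},
  {"travel": [0,0,0.001],"turn": [0,0,0]},
  {"travel": [0,0,0.0015],"turn": [0,0,0]},
  {"travel": [0,0,0.0015],"turn": [0,0,0]},
])

```text
time: 17.7
position: [0.4464, 0.3392, 0.1233]
tool_rot: [-2.438, -1.981, -0.001]
ft_force: [-4.8, -4.2, 12.2]
grip_width: 0.156
grip_force: 50.0
```

Contact at a TCP height of 0.1238. With the tray a few mm low in the grip, this fits home (rather than lugs on the collar, which would need it above nominal). I'll check with the camera.

Run:
```python
from h import *
s=ctrl.get_image("side")[:,:,::-1].copy();cv2.imwrite("pics/s4.png",s)
cv2.imwrite("pics/s4z.png",cv2.resize(s[190:300,215:325],(600,600),interpolation=cv2.INTER_CUBIC))
p=ctrl.get_state()["position"];a=np.radians(-11.9);ex=np.array([np.cos(a),np.sin(a),0]);ey=np.array([-np.sin(a),np.cos(a),0])
for oz in(.074,.085):
  for sx in(-1,1):
    q=np.array([p[0],p[1],oz])+ex*.085*sx+ey*.11
    print(oz,sx,"rim",proj("side",q+[0,0,.036]).round(1),"bottom",proj("side",q).round(1),"collar",proj("side",np.array([p[0],p[1],.074])+ex*.085*sx+ey*.11).round(1))
```

```text
0.074 -1 rim [280.8 269.9] bottom [280.6 277.2] collar [280.6 277.2]
0.074 1 rim [230.9 253.1] bottom [231.5 260.5] collar [231.5 260.5]
0.085 -1 rim [280.9 267.6] bottom [280.7 275. ] collar [280.6 277.2]
0.085 1 rim [230.6 250.8] bottom [231.3 258.2] collar [231.5 260.5]
```

View pics/s4z.png

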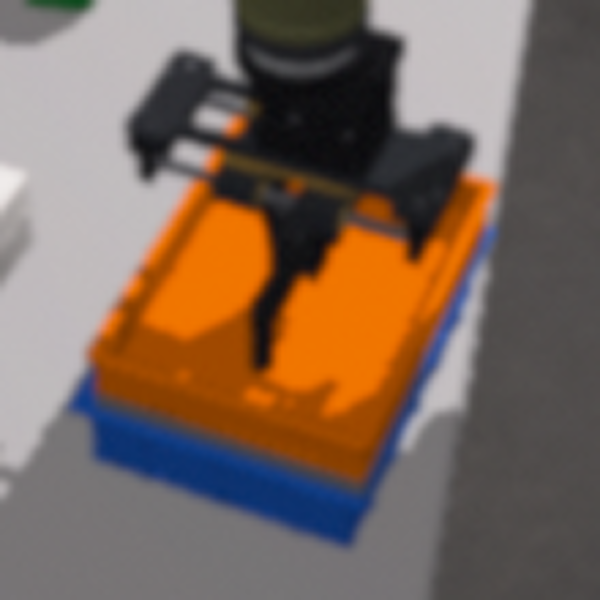

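The tray's bottom edge is at (282,279), matching the home prediction, and it lies flush on the collar. I'll ease off the pressure, release and retreat.

Request:
step_arm([
  {"travel": [0,0,-0.001],"turn": [0,0,0]},
  {"travel": [0,0,-0.0015],"turn": [0,0,0]},
  {"travel": [0,0,-0.0015],"turn": [0,0,0]},
])

```text
time: 18.05
position: [0.4464, 0.3392, 0.1235]
tool_rot: [-2.438, -1.981, -0.001]
ft_force: [-3.5, -2.6, 7.0]
grip_width: 0.156
grip_force: 50.0
```

Request:
step_arm([
  {"travel": [0,0,0],"turn": [0,0,0]},
  {"travel": [0,0,0],"turn": [0,0,0]},
  {"travel": [0,0,0],"turn": [0,0,0]},
  {"travel": [0,0,0],"turn": [0,0,0]},
  {"travel": [0,0,0],"turn": [0,0,0]},
], gripper=0.55)

```text
time: 18.55
position: [0.4463, 0.3391, 0.1224]
tool_rot: [2.438, 1.981, 0.0]
ft_force: [-0.3, -0.4, -0.3]
grip_width: 0.503
grip_force: 0.0
```

Request:
step_arm([
  {"travel": [0,0,-0.01],"turn": [0,0,0]},
  {"travel": [0,0,-0.035],"turn": [0,0,0]},
  {"travel": [0,0,-0.065],"turn": [0,0,0]},
  {"travel": [0,0,-0.1],"turn": [0,0,0]},
  {"travel": [0,0,-0.13],"turn": [0,0,0]},
])

```text
time: 19.05
position: [0.4465, 0.3392, 0.2553]
tool_rot: [-2.439, -1.981, -0.003]
ft_force: [0.1, 0.6, 0.8]
grip_width: 0.549
grip_force: 0.0
```

Request:
step_arm([
  {"travel": [0,0,0],"turn": [0,0,0]},
  {"travel": [0,0,0],"turn": [0,0,0]},
  {"travel": [0,0,0],"turn": [0,0,0]},
])

```text
time: 19.35
position: [0.4458, 0.3387, 0.2517]
tool_rot: [2.438, 1.981, -0.002]
ft_force: [-0.1, 0.0, -0.8]
grip_width: 0.552
grip_force: 0.0
```

Run:
```python
from h import *
plan([.4463,.339,.25],-11.9)
s=ctrl.get_image("side")[:,:,::-1].copy()
cv2.imwrite("pics/s5z.png",cv2.resize(s[190:300,215:325],(600,600),interpolation=cv2.INTER_CUBIC))
```

```text
TCP [0.4458 0.3387 0.2517] j [-0.75  0.12  0.05  1.66 -0.01  1.36 -0.9 ] F [-0.1  0.  -0.8] w 0.552 gf 0.0 t 19.35
 travel [0.0004 0.0005 0.0017] turn [-0.05  0.07  0.07]
```

View pics/s5z.png

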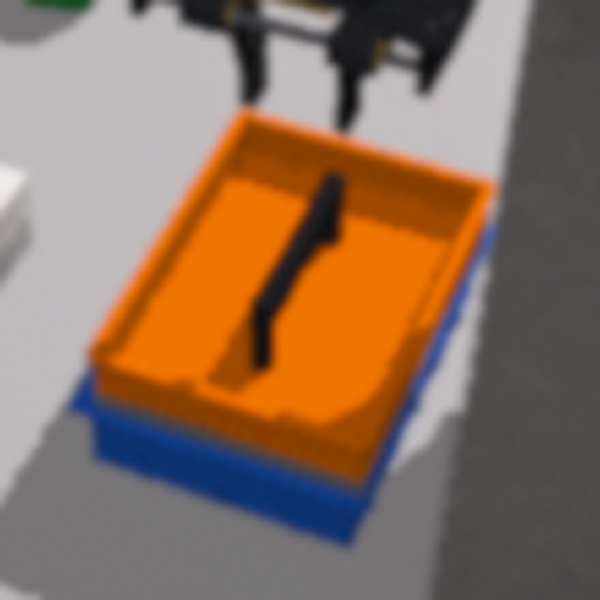

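The tray lies flush and level on the collar, did not move on release (corners still at (92,355) and (365,485) in the crop), and the gripper is clear. Handing in.

```bash
python3 -c "
from bench import ctrl
print(ctrl.close_job())"
```

```text
the job is handed in; nothing more can be done
None
```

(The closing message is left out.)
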